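Set the height gauge on its master and hold it ready over the gear

ROBOT

A 6-joint arm with a two-finger parallel gripper is mounted at the origin on a cart in front of the work surface, level with it; the furniture and walls round the work are solid. World frame = base frame: x ahead of the robot, y to its left, z up, the work surface at z = 0. Lengths are in mm, angles in rad, forces in N, time in s.
With the tool pointing down it reaches from about 200 to 875 mm from the base axis. Payload 3.4 kg.
Tool frame: the origin (TCP) lies on the centre line of the jaws, within the pads' length; the fingertips stand 25 mm ahead of it and the grasp point (between the pads) lies 6 mm ahead of it; z points along the fingers, y is the line along which they close (so a half turn about z gives the same grasp; the last joint's range is limited). The gripper opens to 94 mm and grips with 3 to 60 N. Pads are 16 mm wide; open, the fingers measure 119 mm over their backs; the gripper's body (75 mm by 177 mm) begins 78 mm behind the grasp point.
Start: joints at [1.229, 0.276, 1.505, -0, 1.361, -0.121], TCP at [125.945, 561.071, 230.493] pointing down, gripper open.
Joint ranges: [-2.89, 2.89], [-0.75, 2.08], [0.22, 2.7], [-1.18, 4.32], [0.11, 2.71], [-2.7, 2.7]. Speed limits (rad/s): [2.57, 2.57, 3.14, 3.14, 3.14, 3.14].

INTERFACE

Orientations are given as a unit quaternion [w, x, y, z].
In Python, from plant import env gives the robot as it stands.
- The arm moves only by the tool jog_arm, never from a script. Its argument "moves" is a list of rows, each a list of 5 numbers: the shift along the tool's x, y, z in cm, then the turn about the tool's z in degrees, then the opening in per cent of the stroke, from 0 (shut) to 100 (fully open). In form: [[x, y, z, yaw, gripper], ...]. A call has 1 to 10 rows; each row is the pose to reach, as a shift and turn from the pose commanded when the call began, along the tool's axes at that moment; what a row does not reach only later rows make up. A row lasts 1/10 s, in which the tool goes at most 50 mm and 8.59 degrees, less where a joint would pass 70% of its speed; a pose out of reach is approached as far as the arm can. A call with a gripper value outside its range is refused whole. The fingers move at their own pace and stop on an object; "grip_force" is the grip in N (left out, the last holds). Time passes only in rows, so rows that repeat a pose let the fingers close. It gives the time, the measured TCP pose, the force, the opening and the grip force at its end, in the units of the state.
- env.observe(): the state, without advancing time (a new reading comes with each control period).
- env.camera(name): name is "side" or "top" or "wrist"; returns the picture (400x640x3 uint8, red, green, blue); there is no depth.
- env.camera_model(name): a dict with "camera_matrix" (3x3 intrinsics, pixels), "pose" (4x4, takes a point from camera to world coordinates). Camera axes: x right, y up, looking along -z (the intrinsics and any distortion apply to the point x, -y, -z); pixel columns grow to the right and rows downward; lengths in mm; the calibration is good to about 2 mm. A picture is of the moment at which its call begins: read the wrist's pose just before it. camera_model takes no time and is no camera call; for the wrist camera it gives the pose at the moment of the call.
- env.close_job(): hands the job in; it is judged then, once.
Trained networks look in the newest picture that a camera, given by its name, has taken for a name from the list of things; names that differ only in an ending like _2 or _b are one class to them, and where a whole thing is asked for, a point or a joint stands for the part that bears it (a point fixed in the world has none). Each returns a list of dicts, best first, with "conf" (0 to 1); they miss things now and then, are a little off and sometimes report something else, mostly with a low value. They report only what shows in the picture. A call takes as long as a camera call. They do not tell look-alikes from the thing itself.
- env.look_for(camera, label): "position" ([x, y, z] in mm, in world coordinates, good to about 4 mm: the middle of the surface that is visible of it).
- env.pinpoint(camera, label): "position" ([x, y, z] in mm, in world coordinates, good to about 4 mm: a listed point, or the origin of a listed thing).
The state is a dict: "t": time; "joint_pos": joint angles; "qd": joint speeds; "tau": joint torques, N m; "tool_pos": TCP position; "ee_rot": TCP orientation; "ft_force": force on the tool from outside, world axes, zero at the start; "ft_torque": the same for the moment, N m; "finger_gap": finger opening in mm; "grasp_force": force on a finger pad.
Only numpy, scipy, OpenCV 4.12 (cv2) and the standard library are available. Lean on these libraries where they do the work, as an engineer would, in place of code of your own. Each camera call takes 0.05 s, during which the arm holds its last target. There are 200 camera calls.

TASK

Take the black hand height gauge out of its blue stand, lower it onto the top of the steel setting master until its sprung brass foot is pushed about half-way in (10 of its 20 mm; never drive it home to its stop), and keep it there for a second. Then lift it, carry it over the cartons to the measuring nest and stop with the foot centred about 5 mm above the gear's hub, the gauge upright and its steel bar in line over the nest's two dark posts, touching neither gear nor nest. Finish while still holding it there in the gripper, and leave the gear and all the other things on the bench where they are.

Things in the scene. Friction and masses are not known exactly. Their poses are not given: they have to be found in the camera images.
- gauge: hand height gauge, loose, 0.3 kg. Origin: centre of the underside of its steel bar, z up. Bar 28 (x) x 92 (y) x 8 mm. On it a black handle 30 x 30 mm, z 8 to 72 mm (grip at z about 50 mm, across x or y; display on its -x side, else the same both ways round). Below it a collar 14 mm wide, 7 mm deep, and the sprung brass foot. It starts lying across the stand, aligned with it; lift it straight up
- foot_tip (a point): centre of the underside of the gauge's round brass foot (14 mm in diameter): on the gauge's z axis, 30 mm below the underside of the bar when the foot is fully out, up to 20 mm higher when pushed in
- gauge_foot (a joint): how far the gauge's foot is pushed up into it, m: 0 fully out (spring-loaded to this end), 0.020 hard on its stop. The spring takes about 0.7 N to begin, 1.9 N at 10 mm and 3.1 N at 20 mm
- gauge_stand: fixed stand with a dark steel plate 62 x 112 mm and two blue cheeks 26 mm wide standing apart along y; origin at the centre of its underside on the bench. The bar lies across the cheeks at z = 45 mm, between lips 4 mm high and 1 to 2 mm away, so that the gauge's origin starts 45 mm over the bench
- setting_master: fixed turned steel post with a red band on a round foot of 60 mm diameter; origin at the centre of its underside on the bench. Post 36 mm in diameter; its flat top, where the gauge's foot goes (any part of it), is at z = 50 mm
- nest: fixed measuring nest: aluminium plate 66 (x) x 106 (y) x 10 mm, four low dowels round the gear, two dark steel posts 22 x 12 mm at y = -40 and +40 mm, tops at z = 50 mm; origin at the centre of its underside on the bench. The gauge's y axis (its bar) must end parallel to the nest's y axis, either way round
- gear: loose cream plastic spur gear lying in the middle of the nest, 52 mm in diameter and 12 mm thick, with a hub 22 mm in diameter whose top is 22 mm above the gear's underside; origin at the centre of its underside (10 mm above the bench)
- brown_carton: brown carton, 70 x 110 x 50 mm high, loose, standing between the work places with its long side along the world's x; origin at the centre of its underside; leave alone. Mind the monitor that hangs over the bench behind it: its screen stands at x = 0.57 m, from y = -0.11 to 0.29 m and from z = 0.46 m up, so carry low there
- white_carton: white carton, 70 x 100 x 42 mm high, loose, like the brown one between two other work places; origin at the centre of its underside; leave alone
- blue_bin: blue parts bin, 165 x 116 x 64 mm high, behind the work places; origin at the centre of its underside; leave alone
- yellow_bin: yellow parts bin, 155 x 106 x 64 mm high, behind the work places; origin at the centre of its underside; leave alone
- screwdriver: red screwdriver, 216 mm long, lying behind the work places; leave alone
Things that resemble listed ones, but are neither listed nor needed, are in the scene too. Leave any green look-alike of the gear alone.

How it is judged:
By the outcome, as a careful person would: the job done as asked, in the order asked, and still so for the second after the job is handed in, while the arm keeps its last pose, push and grip.
It also fails if it takes over 50 s, if anything falls off the work surface, if the arm or the gripper's body presses on something with over 40 N, if the wrist force passes 120 N, or if a joint passes its speed limit or range.

## Working session

There is one attempt and no reset: what is moved stays moved. The work goes in short steps, Python scripts to look and compute and a tool call to move; the robot and the scene stay as the last step left them, time stands still between calls to the robot, and variables do not carry over. Pictures are saved under pics/ and viewed, at most 10 in all, crops included, and the job is handed in when it is done.

Besides the shell and the picture viewer there is one more tool, called after "Request:" in YAML: its name, and indented under it one key for each argument. jog_arm: Moves the arm, as the interface text tells. Its arguments: {"type":"object","properties":{"moves":{"type":"array","items":{"type":"array","items":{"type":"number"}}},"grip_force":{"type":"number"}},"required":["moves"]}

```bash
mkdir -p pics; python3 - <<'E'
from plant import env
import cv2
s=env.observe(); print(s['t'],s['tool_pos'],s['ee_rot'],s['finger_gap'])
for c in ['top','side']:
    cv2.imwrite(f'pics/{c}0.png',env.camera(c)[:,:,::-1])
    for n in ['gauge','gauge_stand','setting_master','nest','gear','brown_carton','white_carton']:
        print(c,n,[([round(v) for v in d['position']],round(d['conf'],2)) for d in env.pinpoint(c,n)[:3]])
E
```

```text
0.0 [125.77121075 560.54637779 229.61957078] [-1.92245949e-04  1.10150332e-01  9.93914538e-01 -8.70406127e-04] 93.96442454260834
top gauge [([482, -132, 46], 0.97)]
top gauge_stand [([485, -130, 0], 0.64)]
top setting_master [([442, 142, -2], 0.81)]
top nest [([480, -362, 2], 0.56)]
top gear [([508, -480, 1], 0.89), ([478, -359, 10], 0.74)]
top brown_carton [([464, 10, -1], 0.9), ([481, -133, 49], 0.26)]
top white_carton [([445, -250, 3], 0.66), ([657, -401, 2], 0.65), ([657, -201, -1], 0.4)]
side gauge [([480, -127, 49], 0.91)]
side gauge_stand [([487, -130, 3], 0.59), ([484, -358, -1], 0.21)]
side setting_master [([442, 146, 1], 0.7)]
side nest [([486, -358, 1], 0.62), ([481, -356, 14], 0.36)]
side gear [([450, -246, -2], 0.73), ([482, -358, 13], 0.7), ([442, 145, 0], 0.4)]
side brown_carton [([465, 5, 0], 0.6)]
side white_carton [([448, -247, -2], 0.87)]
```

View pics/top0.png

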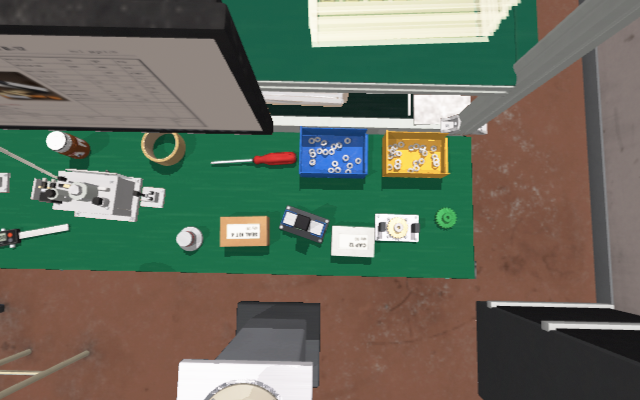

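View pics/side0.png

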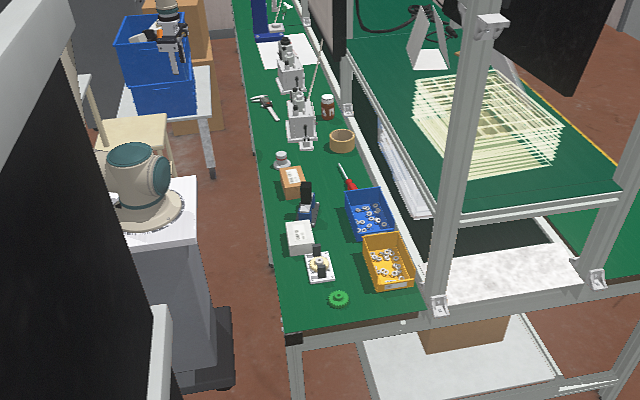

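Request:
jog_arm:
  moves:
    - [-49,-58,0,0,100]
    - [-49,-58,0,0,100]
    - [-49,-58,0,0,100]
    - [-49,-58,0,0,100]
    - [-49,-58,0,0,100]
    - [-49,-58,0,0,100]
    - [-49,-58,0,0,100]
    - [-49,-58,0,0,100]
    - [-49,-58,0,0,100]
    - [-49,-58,0,0,100]

```text
t: 1.8
tool_pos: [357.7, 115.9, 230.9]
ee_rot: [0.001, 0.11, 0.994, 0.0]
ft_force: [0.4, 0.7, -0.1]
finger_gap: 94.0
grasp_force: 0.0
```

```bash
cat > h.py <<'E'
from plant import env
import numpy as np, cv2
from scipy.spatial.transform import Rotation as R
def st():
    s=env.observe(); q=s['ee_rot']; r=R.from_quat([q[1],q[2],q[3],q[0]]).as_matrix()
    print('t',round(s['t'],2),'tcp',np.round(s['tool_pos'],1),'y-yaw',round(np.degrees(np.arctan2(r[1,1],r[0,1])),1),'tilt',np.round(r[:,2],3),'gap',round(s['finger_gap'],1),'F',np.round(s['ft_force'],2),'gf',s['grasp_force'])
    return s,r
def go(target,yaw_y=None):
    s,r=st(); d=r.T@(np.array(target)-s['tool_pos'])/10
    print('cm',np.round(d,2),'yaw', None if yaw_y is None else round((-(yaw_y-np.degrees(np.arctan2(r[1,1],r[0,1])))+90)%180-90,2))
def proj(c,P):
    m=env.camera_model(c); T=np.linalg.inv(m['pose']); p=(T[:3,:3]@np.atleast_2d(P).T+T[:3,3:]).T*[1,-1,-1]
    u=p@np.array(m['camera_matrix']).T; return u[:,:2]/u[:,2:]
def ray(c,uv,z):
    m=env.camera_model(c); K=np.array(m['camera_matrix']); T=np.array(m['pose'])
    d=np.linalg.inv(K)@[*uv,1]; d=T[:3,:3]@(d*[1,-1,-1]); return T[:3,3]+d*(z-T[2,3])/d[2]
E
python3 -c "
from h import *
go([480,-130,230])
m=env.camera_model('wrist');print(m)"
```

```text
t 1.8 tcp [357.7 115.9 230.9] y-yaw 77.4 tilt [ 0.002  0.001 -1.   ] gap 94.0 F [ 0.37  0.65 -0.08] gf 0.0
cm [-17.32 -21.32   0.1 ] yaw None
{'camera_matrix': array([[335.89101403,   0.        , 317.96206213],
       [  0.        , 335.89101403, 196.03282246],
       [  0.        ,   0.        ,   1.        ]]), 'pose': array([[ 2.19566616e-01, -9.44201716e-01, -2.45506865e-01,
         2.86651056e+02],
       [ 9.75597502e-01,  2.12533397e-01,  5.51277622e-02,
         1.32085165e+02],
       [ 1.26680292e-04, -2.51620100e-01,  9.67826074e-01,
         3.84623521e+02],
       [ 0.00000000e+00,  0.00000000e+00,  0.00000000e+00,
         1.00000000e+00]])}
```

```bash
python3 -c "
from h import *
env.camera('wrist')
for n in ['setting_master']: print([(np.round(d['position']),d['conf']) for d in env.pinpoint('wrist',n)[:3]])"
```

```text
[(array([444., 145.,   3.]), 0.93)]
```

Request:
jog_arm:
  moves:
    - [-14,-23,0,0,100]
    - [-14,-23,0,0,100]
    - [-14,-23,0,0,100]
    - [-14,-23,0,0,100]
    - [-14,-23,0,0,100]
    - [-14,-23,0,0,100]
    - [-14,-23,0,0,100]

```text
t: 2.6
tool_pos: [444.5, -139.1, 230.1]
ee_rot: [0.0, 0.112, 0.994, -0.0]
ft_force: [-0.9, 0.4, -0.1]
finger_gap: 94.5
grasp_force: 0.0
```

```bash
python3 -c "
from h import *
st()
im=env.camera('wrist'); cv2.imwrite('pics/w1.png',im[:,:,::-1])
for n in ['gauge','gauge_stand','nest','gear','foot_tip']: print(n,[(np.round(d['position']),d['conf']) for d in env.pinpoint('wrist',n)[:3]])"
```

```text
t 2.6 tcp [ 444.5 -139.1  230.1] y-yaw 77.2 tilt [ 0. -0. -1.] gap 94.5 F [-0.89  0.4  -0.07] gf 0.0
gauge [(array([ 489., -128.,   44.]), 0.79)]
gauge_stand [(array([ 485., -129.,   -2.]), 0.73)]
nest []
gear [(array([ 480., -359.,   13.]), 0.88), (array([ 507., -480.,   -5.]), 0.73), (array([ 657., -399.,   -0.]), 0.6)]
foot_tip [(array([444., 145.,   3.]), 0.21)]
```

View pics/w1.png

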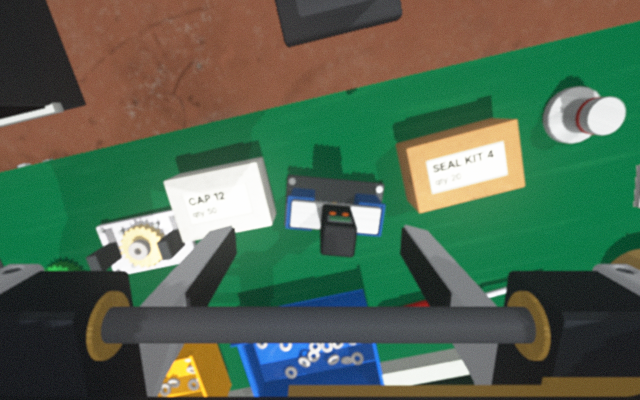

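```bash
python3 -c "
import cv2
im=cv2.imread('pics/w1.png')
cv2.imwrite('pics/c1.png',cv2.resize(im[165:265,275:400],None,fx=6,fy=6,interpolation=cv2.INTER_CUBIC)[:600])"
```

```text
(no output)
```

View pics/c1.png

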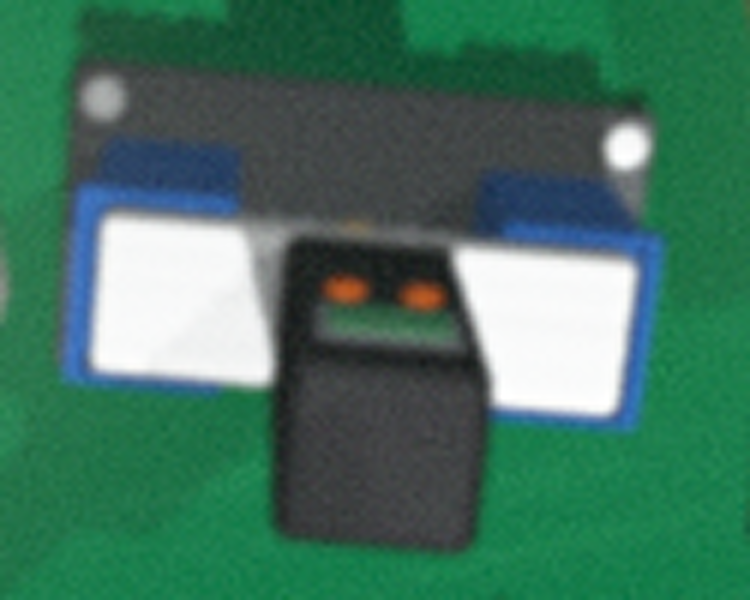

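```bash
python3 -c "
from h import *
f=lambda p,z: ray('wrist',[275+(p[0]+.5)/6-.5,165+(p[1]+.5)/6-.5],z)
B=np.array([f(p,53) for p in [(95,212),(640,255),(618,418),(92,375)]]);H=np.array([f(p,117) for p in [(280,362),(487,382),(468,550),(278,540)]])
for q in (B,H): print(q.round(1),q.mean(0),np.linalg.norm(np.diff(q,axis=0),axis=1))
for a,b in ((B[0],B[1]),(B[3],B[2]),(H[0],H[1])): d=b-a; print(np.degrees(np.arctan2(d[1],d[0])))
c=(B.mean(0)+H.mean(0))/2
go([c[0],c[1],101],73)
"
```

```text
[[ 453.6 -166.8   53. ]
 [ 481.3  -77.5   53. ]
 [ 509.8  -86.3   53. ]
 [ 482.  -174.3   53. ]] [ 481.65015446 -126.23070922   53.        ] [93.5120867  29.81208341 92.22000576]
[[ 464.6 -137.6  117. ]
 [ 473.9 -109.8  117. ]
 [ 498.4 -117.3  117. ]
 [ 490.9 -143.7  117. ]] [ 481.95586524 -127.09432006  117.        ] [29.24682052 25.64702995 27.35029635]
72.75242685872271
72.48176529403365
71.60822415328421
t 2.9 tcp [ 443.  -135.7  230.6] y-yaw 77.5 tilt [ 0.  0. -1.] gap 93.9 F [0.29 0.45 0.46] gf 0.0
cm [-3.59  1.72 12.96] yaw 4.46
```

Request:
jog_arm:
  moves:
    - [-3.6,1.7,0,4.8,100]
    - [-3.6,1.7,5,4.8,100]
    - [-3.6,1.7,5.5,4.8,100]
    - [-3.6,1.7,5.5,4.8,100]
    - [-3.6,1.7,5.5,4.8,100]

```text
t: 3.4
tool_pos: [482.6, -128.5, 176.8]
ee_rot: [0.001, 0.151, 0.988, -0.0]
ft_force: [0.4, -0.2, 0.2]
finger_gap: 93.9
grasp_force: 0.0
```

```bash
python3 -c "
from h import *
st();st()
im=env.camera('wrist'); st(); cv2.imwrite('pics/w2.png',cv2.resize(im[130:330,210:430,::-1],None,fx=3,fy=3,interpolation=cv2.INTER_CUBIC))
print(proj('wrist',[482,-126.7,117]))"
```

```text
t 3.4 tcp [ 482.6 -128.5  176.8] y-yaw 72.6 tilt [ 0.002 -0.001 -1.   ] gap 93.9 F [ 0.4  -0.22  0.2 ] gf 0.0
t 3.4 tcp [ 482.6 -128.5  176.8] y-yaw 72.6 tilt [ 0.002 -0.001 -1.   ] gap 93.9 F [ 0.4  -0.22  0.2 ] gf 0.0
t 3.45 tcp [ 482.9 -128.9  177.3] y-yaw 72.6 tilt [ 0.003 -0.001 -1.   ] gap 94.1 F [0.32 0.97 0.24] gf 0.0
[[320.38473751 218.69381244]]
```

View pics/w2.png

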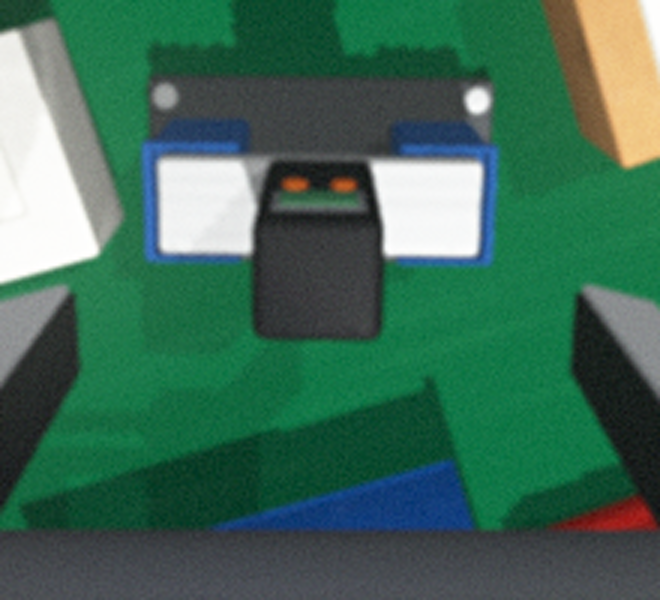

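```bash
python3 -c "
from h import *
f=lambda p,z: ray('wrist',[210+(p[0]+.5)/3-.5,130+(p[1]+.5)/3-.5],z)
B=np.array([f(p,53) for p in [(157,155),(490,158),(481,260),(160,251)]]);H=np.array([f(p,117) for p in [(255,220),(383,222),(380,338),(256,338)]])
for q in (B,H): print(q.mean(0),np.linalg.norm(np.diff(q,axis=0),axis=1))
for a,b in ((B[0],B[1]),(B[3],B[2]),(H[0],H[1])): d=b-a; print(np.degrees(np.arctan2(d[1],d[0])))
c=(B.mean(0)+H.mean(0))/2
go([c[0],c[1],101],72.5)
"
```

```text
[ 484.38138641 -130.05931784   53.        ] [93.86782607 30.2334452  92.8790038 ]
[ 484.08088743 -130.55736567  117.        ] [28.23949629 27.44690662 28.21627211]
72.01281139692456
70.86193914956922
71.6138879815507
t 3.45 tcp [ 482.9 -128.9  177.3] y-yaw 72.6 tilt [ 0.003 -0.001 -1.   ] gap 94.1 F [0.32 0.97 0.24] gf 0.0
cm [-0.15 -0.1   7.63] yaw 0.06
```

Request:
jog_arm:
  grip_force: 25
  moves:
    - [-0.15,-0.1,3,0.5,100]
    - [-0.15,-0.1,5.5,0.5,100]
    - [-0.15,-0.1,7.6,0.5,100]
    - [-0.15,-0.1,7.6,0.5,100]
    - [-0.15,-0.1,7.6,0.5,20]
    - [-0.15,-0.1,7.6,0.5,20]
    - [-0.15,-0.1,7.6,0.5,20]
    - [-0.15,-0.1,7.6,0.5,20]
    - [-0.15,-0.1,7.6,0.5,20]
    - [-0.15,-0.1,7.6,0.5,20]

```text
t: 4.45
tool_pos: [483.5, -130.1, 99.7]
ee_rot: [0.0, 0.156, 0.988, 0.0]
ft_force: [0.4, -0.5, -0.3]
finger_gap: 49.5
grasp_force: 0.0
```

Request:
jog_arm:
  moves:
    - [0,0,0,0,20]
    - [0,0,0,0,20]
    - [0,0,0,0,20]
    - [0,0,0,0,20]

```text
t: 4.85
tool_pos: [483.3, -130.1, 99.4]
ee_rot: [-0.0, 0.156, 0.988, -0.0]
ft_force: [0.1, -0.9, -0.3]
finger_gap: 29.6
grasp_force: 25.0
```

Request:
jog_arm:
  moves:
    - [0,0,-0.5,0,20]
    - [0,0,-1.5,0,20]
    - [0,0,-3,0,20]
    - [0,0,-5,0,20]
    - [0,0,-6.5,0,20]
    - [0,0,-7,0,20]
    - [0,0,-7,0,20]
    - [0,0,-7,0,20]

```text
t: 5.65
tool_pos: [482.8, -129.8, 169.0]
ee_rot: [-0.001, 0.156, 0.988, 0.0]
ft_force: [0.6, 0.0, -1.9]
finger_gap: 29.8
grasp_force: 25.0
```

```bash
python3 -c "
from h import *
go([444,144,170],72)"
```

```text
t 5.65 tcp [ 482.8 -129.8  169. ] y-yaw 72.0 tilt [-0.001  0.001 -1.   ] gap 29.8 F [ 0.59  0.04 -1.93] gf 24.998879134655
cm [12.13 24.85 -0.08] yaw 0.05
```

Request:
jog_arm:
  moves:
    - [0.7,1.3,0,0,20]
    - [2,4.1,0,0,20]
    - [3.5,7.2,0,0,20]
    - [5,10.3,0,0,20]
    - [6.5,13.4,0,0,20]
    - [8,16.5,0,0,20]
    - [9.5,19.6,0,0,20]
    - [11,22.6,0,0,20]
    - [11.8,24.2,0,0,20]
    - [12.1,24.8,0,0,20]

```text
t: 6.65
tool_pos: [442.9, 145.4, 168.8]
ee_rot: [-0.001, 0.155, 0.988, 0.0]
ft_force: [0.1, 1.0, -2.6]
finger_gap: 30.0
grasp_force: 25.0
```

Request:
jog_arm:
  moves:
    - [0,0,0,0,20]
    - [0,0,0,0,20]
    - [0,0,0,0,20]

```text
t: 6.95
tool_pos: [444.7, 142.3, 169.3]
ee_rot: [-0.0, 0.157, 0.988, -0.0]
ft_force: [-0.3, 0.0, -3.6]
finger_gap: 29.7
grasp_force: 25.0
```

```bash
python3 -c "
from h import *
st()
im=env.camera('wrist'); cv2.imwrite('pics/w3.png',im[:,:,::-1])
for n in ['setting_master','gauge','foot_tip']: print(n,[(np.round(d['position']),d['conf']) for d in env.pinpoint('wrist',n)[:3]])
print(proj('wrist',[[444,144,50],[444,144,0]]))
go([444,144,170])
"
```

```text
t 6.95 tcp [444.7 142.3 169.3] y-yaw 72.0 tilt [-0. -0. -1.] gap 29.7 F [-0.32  0.   -3.59] gf 24.99879777431488
setting_master [(array([443., 148.,   2.]), 0.94), (array([465.,   9.,   2.]), 0.4)]
gauge [(array([449., 142., 112.]), 0.69)]
foot_tip []
[[319.19927638 196.93345025]
 [319.05882755 184.09866952]]
t 7.15 tcp [444.8 142.5 169.5] y-yaw 72.0 tilt [-0. -0. -1.] gap 30.0 F [-0.26 -0.72 -3.68] gf 24.99883621931076
cm [ 0.13  0.12 -0.05] yaw None
```

View pics/w3.png

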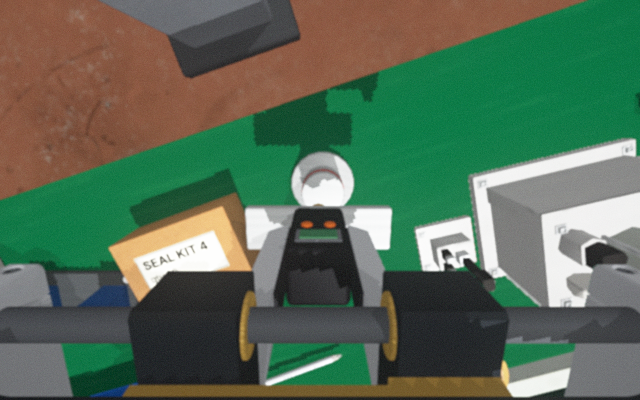

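Request:
jog_arm:
  moves:
    - [0.3,0.4,0.5,0,20]
    - [0.3,0.4,1.5,0,20]
    - [0.3,0.4,2.5,0,20]
    - [0.3,0.4,3.1,0,20]
    - [0.3,0.4,3.4,0,20]
    - [0.3,0.4,3.7,0,20]
    - [0.3,0.4,4.0,0,20]
    - [0.3,0.4,4.3,0,20]
    - [0.3,0.4,4.5,0,20]
    - [0.3,0.4,4.5,0,20]

```text
t: 8.15
tool_pos: [443.0, 147.9, 124.4]
ee_rot: [-0.0, 0.156, 0.988, 0.0]
ft_force: [-0.2, 1.1, -0.7]
finger_gap: 30.1
grasp_force: 25.0
```

```bash
python3 -c "
from h import *
F=[];Z=[]
for i in range(6):
    im=env.camera('wrist' if i else 'side'); s=env.observe(); F.append(s['ft_force']); Z.append(s['tool_pos'])
    if i==0: cv2.imwrite('pics/s4.png',cv2.resize(im[135:185,255:315,::-1],None,fx=10,fy=10,interpolation=cv2.INTER_CUBIC))
print(np.mean(F,0),np.std(F,0),np.mean(Z,0),np.std(Z,0)); st()
"
```

```text
[-1.29496092 -0.29514127 -0.50925275] [0.50453576 0.4148738  0.4889169 ] [442.95480255 147.89969671 124.57095541] [0.0130825  0.00776763 0.03062383]
t 8.45 tcp [442.9 147.9 124.6] y-yaw 72.1 tilt [-0.  0. -1.] gap 30.1 F [-2.33 -0.37 -1.35] gf 24.999188482761383
```

View pics/s4.png

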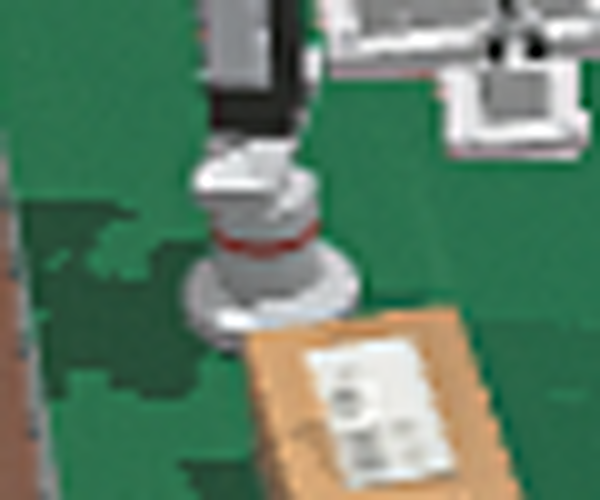

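```bash
python3 -c "
from h import *
F=[]
for i in range(24):
    env.camera('wrist'); F.append(env.observe()['ft_force'])
print(np.mean(F,0),np.std(F,0)/24**.5); st()
"
```

```text
[-1.46201936 -0.14479115 -0.71028906] [0.1210815  0.09708557 0.09207046]
t 9.65 tcp [443.1 147.9 124.5] y-yaw 72.0 tilt [ 0.  0. -1.] gap 29.8 F [-0.67  0.19 -0.96] gf 24.99918133020401
```

Request:
jog_arm:
  moves:
    - [0,0,-0.4,0,20]
    - [0,0,-1,0,20]
    - [0,0,-2,0,20]
    - [0,0,-3.5,0,20]
    - [0,0,-4.2,0,20]
    - [0,0,-4.5,0,20]
    - [0,0,-4.5,0,20]
    - [0,0,-4.5,0,20]

```text
t: 10.45
tool_pos: [442.7, 147.8, 169.1]
ee_rot: [-0.0, 0.156, 0.988, -0.0]
ft_force: [0.0, 0.3, -3.0]
finger_gap: 29.9
grasp_force: 25.0
```

```bash
python3 -c "
from h import *
F=[]
for i in range(24):
    env.camera('wrist'); F.append(env.observe()['ft_force'])
print(np.mean(F,0),np.std(F,0)/24**.5)
go([484,-250,170])
"
```

```text
[ 0.03635766 -0.09465265 -2.81856418] [0.13326093 0.11334931 0.07677362]
t 11.65 tcp [443.1 147.9 169.5] y-yaw 72.0 tilt [ 0.  0. -1.] gap 30.1 F [-0.73 -1.54 -2.94] gf 24.998812079429626
cm [-16.16 -36.59  -0.06] yaw None
```

Request:
jog_arm:
  moves:
    - [-0.5,-1.1,0,0,20]
    - [-1.5,-3.3,0,0,20]
    - [-2.8,-6.2,0,0,20]
    - [-4.3,-9.5,0,0,20]
    - [-5.8,-12.9,0,0,20]
    - [-7.3,-16.2,0,-2,20]
    - [-8.8,-19.5,0,-4,20]
    - [-10.3,-22.8,0,-6,20]
    - [-11.8,-26.1,0,-8,20]
    - [-13.3,-29.5,0,-10,20]

```text
t: 12.65
tool_pos: [478.2, -176.0, 169.5]
ee_rot: [-0.0, 0.069, 0.998, -0.0]
ft_force: [0.4, -0.4, -3.7]
finger_gap: 29.7
grasp_force: 25.0
```

```bash
python3 -c "
from h import *
go([490,-275,169.5],90)"
```

```text
t 12.65 tcp [ 478.2 -176.   169.5] y-yaw 82.1 tilt [-0. -0. -1.] gap 29.7 F [ 0.45 -0.43 -3.74] gf 25.00029355287552
cm [-2.53 -9.64  0.  ] yaw -7.89
```

Request:
jog_arm:
  moves:
    - [-0.8,-3,0,-3,20]
    - [-1.5,-6,0,-5,20]
    - [-2.1,-8.3,0,-7,20]
    - [-2.5,-9.5,0,-7.9,20]
    - [-2.5,-9.6,0,-7.9,20]
    - [-2.5,-9.6,0,-7.9,20]
    - [-2.5,-9.6,0,-7.9,20]
    - [-2.5,-9.6,0,-7.9,20]

```text
t: 13.45
tool_pos: [489.9, -271.4, 169.5]
ee_rot: [-0.0, 0.0, 1.0, 0.0]
ft_force: [0.0, 0.1, -2.5]
finger_gap: 29.5
grasp_force: 25.0
```

```bash
python3 -c "
from h import *
st()
im=env.camera('wrist'); cv2.imwrite('pics/w5.png',cv2.resize(im[80:300,120:380,::-1],None,fx=2.7,fy=2.7,interpolation=cv2.INTER_CUBIC))
for n in ['nest','gear']: print(n,[(np.round(d['position']),d['conf']) for d in env.pinpoint('wrist',n)[:3]])
print(proj('wrist',[[482,-359,32],[482,-359,0],[482,-319,50],[482,-399,50]]))
st()
"
```

```text
t 13.45 tcp [ 489.9 -271.4  169.5] y-yaw 90.0 tilt [-0.  0. -1.] gap 29.5 F [ 0.04  0.12 -2.52] gf 24.99888449907303
nest []
gear [(array([ 477., -360.,   11.]), 0.76), (array([ 506., -476.,   -2.]), 0.76), (array([ 442., -252.,    1.]), 0.53)]
[[219.38976376 184.25421417]
 [228.68475997 177.19811206]
 [261.0868118  188.88458764]
 [165.44409809 188.93007663]]
t 13.6 tcp [ 490.2 -271.6  169.6] y-yaw 90.0 tilt [ 0.  0. -1.] gap 29.8 F [ 0.69  0.27 -2.47] gf 24.99888449907303
```

View pics/w5.png

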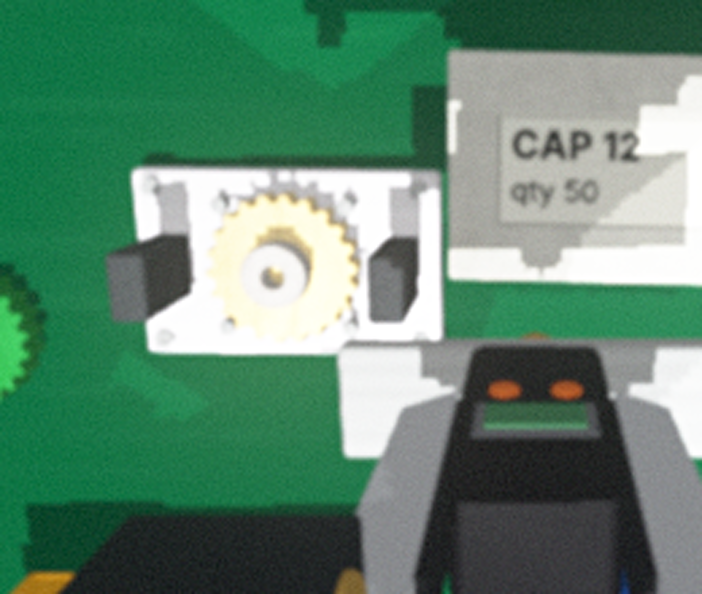

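```bash
python3 -c "
from h import *
f=lambda p,z: ray('wrist',[120+(p[0]+.5)/2.7-.5,80+(p[1]+.5)/2.7-.5],z)
P=np.array([f(p,10) for p in [(133,169),(441,172),(443,341),(150,354)]])
print(P.round(1),P.mean(0),np.linalg.norm(np.diff(P,axis=0),axis=1))
for a,b in ((0,1),(3,2)): d=P[b]-P[a]; print(np.degrees(np.arctan2(d[1],d[0])))
print('hub',f((273,275),32))
print('gear',f((284,265),22))
for p in [(107,257),(146,318),(108,320),(415,320),(372,320),(370,258)]: print('post',f(p,50).round(1))
"
```

```text
[[ 447.1 -409.4   10. ]
 [ 448.2 -303.8   10. ]
 [ 508.5 -304.7   10. ]
 [ 513.3 -410.6   10. ]] [ 479.2620326  -357.13511695   10.        ] [105.57807864  60.34540063 106.05007168]
89.4129693937921
92.61463718724706
hub [ 479.53576471 -357.57062404   32.        ]
gear [ 478.20612999 -356.55625763   22.        ]
post [ 470.  -402.7   50. ]
post [ 489.4 -392.8   50. ]
post [ 490.  -404.8   50. ]
post [ 490.1 -309.    50. ]
post [ 490.1 -322.4   50. ]
post [ 470.4 -322.1   50. ]
```

```bash
python3 -c "
from h import *
f=lambda p,z: ray('wrist',[120+(p[0]+.5)/2.7-.5,80+(p[1]+.5)/2.7-.5],z)
print(f((340,347),123),f((345,457),123),f((458,500),187),f((616,500),187))
go([479.5,-357.4,169.5],89.7)"
```

```text
[ 477.13584303 -316.40406629  123.        ] [ 504.42316592 -316.70199784  123.        ] [ 484.28430654 -284.04560754  187.        ] [ 484.29282502 -258.13113336  187.        ]
t 13.6 tcp [ 490.2 -271.6  169.6] y-yaw 90.0 tilt [ 0.  0. -1.] gap 29.8 F [ 0.69  0.27 -2.47] gf 24.99888449907303
cm [ 1.07 -8.58  0.01] yaw 0.3
```

Request:
jog_arm:
  moves:
    - [0.15,-1,0,0.2,20]
    - [0.4,-3,0,0.2,20]
    - [0.7,-5.2,0,0.2,20]
    - [0.9,-7,0,0.2,20]
    - [1.05,-8.2,0,0.2,20]
    - [1.1,-8.65,0,0.2,20]
    - [1.1,-8.65,0,0.2,20]
    - [1.1,-8.65,0,0.2,20]
    - [1.1,-8.65,0,0.2,20]

```text
t: 14.5
tool_pos: [479.1, -357.9, 169.4]
ee_rot: [-0.0, 0.002, 1.0, 0.0]
ft_force: [-0.1, 0.2, -2.6]
finger_gap: 30.1
grasp_force: 25.0
```

Request:
jog_arm:
  moves:
    - [0,0,0.6,0,20]
    - [0,0,1.8,0,20]
    - [0,0,2.8,0,20]
    - [0,0,3.6,0,20]
    - [0,0,4,0,20]
    - [0,0,4,0,20]
    - [0,0,4,0,20]

```text
t: 15.2
tool_pos: [479.2, -358.9, 129.5]
ee_rot: [0.0, 0.002, 1.0, -0.0]
ft_force: [0.3, -0.3, -2.9]
finger_gap: 30.1
grasp_force: 25.0
```

```bash
python3 -c "
from h import *
go([479.5,-357.4,121.7],89.7)
im=env.camera('wrist'); cv2.imwrite('pics/w6.png',cv2.resize(im[100:300,190:450,::-1],None,fx=2.9,fy=2.9,interpolation=cv2.INTER_CUBIC))
"
```

```text
t 15.2 tcp [ 479.2 -358.9  129.5] y-yaw 89.7 tilt [ 0. -0. -1.] gap 30.1 F [ 0.27 -0.32 -2.92] gf 24.998916685581207
cm [-0.03  0.15  0.78] yaw 0.05
```

View pics/w6.png

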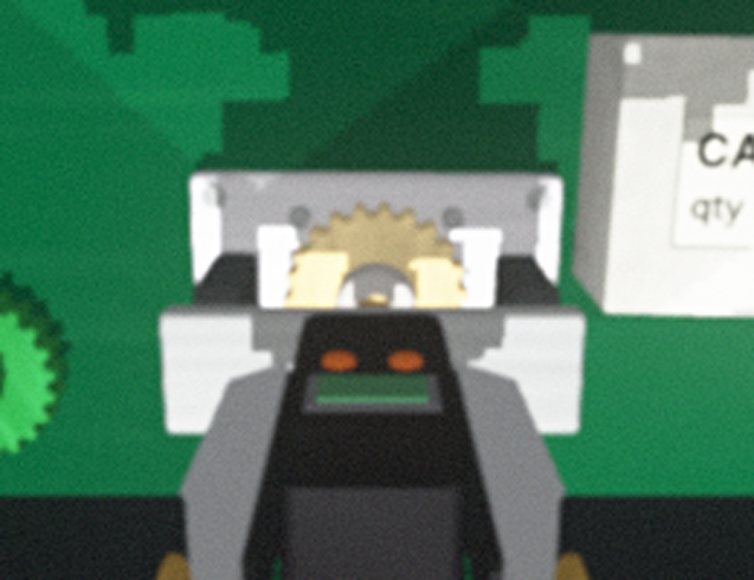

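Request:
jog_arm:
  moves:
    - [0,0.13,0,0,20]
    - [0,0.13,0.2,0,20]
    - [0,0.13,0.4,0,20]
    - [0,0.13,0.6,0,20]
    - [0,0.13,0.75,0,20]
    - [0,0.13,0.75,0,20]
    - [0,0.13,0.75,0,20]
    - [0,0.13,0.75,0,20]
    - [0,0.13,0.75,0,20]

```text
t: 16.15
tool_pos: [479.1, -357.5, 122.0]
ee_rot: [0.0, 0.002, 1.0, -0.0]
ft_force: [-0.4, 0.6, -2.6]
finger_gap: 29.9
grasp_force: 25.0
```

```bash
python3 -c "
from h import *
im=env.camera('wrist'); go([479.5,-357.4,121.7],89.7)
cv2.imwrite('pics/w7.png',cv2.resize(im[100:300,190:450,::-1],None,fx=2.9,fy=2.9,interpolation=cv2.INTER_CUBIC))
im=env.camera('side');cv2.imwrite('pics/s7.png',cv2.resize(im[215:295,280:360,::-1],None,fx=7,fy=7,interpolation=cv2.INTER_CUBIC))
"
```

```text
t 16.2 tcp [ 479.1 -357.5  122. ] y-yaw 89.7 tilt [ 0. -0. -1.] gap 30.4 F [ 0.41  0.43 -2.21] gf 24.998880922794342
cm [-0.04  0.01  0.03] yaw 0.05
```

View pics/s7.png

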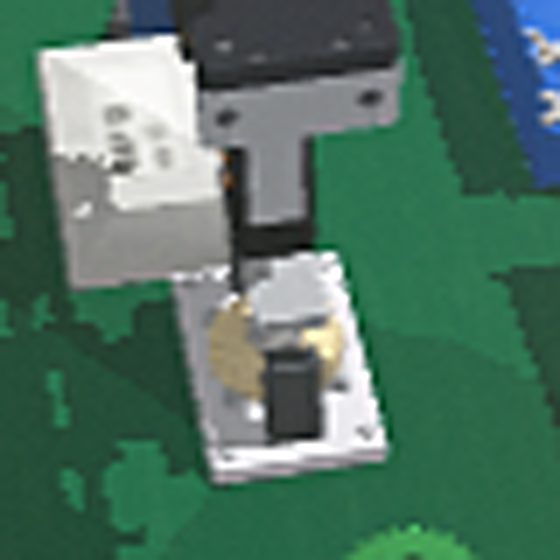

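```bash
python3 -c "
from plant import env
print(env.close_job())"
```

```text
the job is handed in; nothing more can be done
None
```

The job is handed in after about 16 s of robot time. The foot was held on the master for over a second at 10 to 12 mm in (about 10 mm from the arm's height, nearer 12 mm from the measured force). The gauge is now held upright, in line over the nest's posts, with its foot an estimated 5 mm above the gear's hub.

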